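# Close the strainer clamp to its torque click

### The job

The strainer in the rind-wash line has been cleaned and its two flanges are back together: press the open upper jaw of the pipe clamp gently shut over them, swing the bolt up into the jaw's fork, and turn the torque knob clockwise until it clicks over once, then stop and let go - it must not be turned on into a second click. Leave the cheeses and the rinse bottle where they stand.

Things in the scene. Friction and masses are not known exactly. Their poses are not given: they have to be found in the camera images.
- skid: Base plate 130 x 300 x 6 mm fixed on the bench; carries a level steel pipe (38 mm; strainer barrel 51 mm on the -y side) joined by a hinged pipe clamp. Origin on the bench under the clamp's middle, z up. Pipe axis along y, 105 mm up. Clamp: ring 68 mm outside, 20 mm wide along y, hinge on the +x side, swing bolt on the -x side. Positions below (mm) are in this frame.
- jaw: Upper clamp half, a steel half ring with a forked lug. Origin on its hinge pin (40, 0, 105), pin along y. Shut, its axes are parallel to the skid's; it starts 0.2 to 0.45 rad open and its z leans by that angle. Stiff hinge, stays where left; a few N on its top, following its arc about the pin, close it (a push straight down may bind), then it stops dead. Bears at most 40 N.
- jaw_fork (a point): Middle of the upper face of the jaw's fork lug; (-43, 0, 117) when shut, and then the highest point of the jaw is at z = 139. The fork's slot is 10 mm wide.
- bolt: Swing bolt, 8 mm thick, carrying nut and knob. Origin on its pivot pin (-43, 0, 97), pin along y; own z along the bolt. It starts leaning outward (to -x) by 0.55 to 0.72 rad; upright (z vertical) it stands in the fork against its stop. Stiff pivot, stays where left; 5 to 10 N on the outer side of the knob, following its arc about the pin, swing it up (a level push low down may bind).
- nut: Steel hexagon nut, 25 mm across corners, 11 mm high, on the bolt under the knob. Origin in its underside on the bolt axis, 21 mm from the pivot; z along the bolt. Turns with the knob, x axes parallel, until the clutch slips. Runs down at about 0.2 N m for an unknown part of a turn (0.6 to 1.6 rad, clockwise from above), then seats and stops.
- knob: Black torque knob with a clicking clutch, on the nut: round housing 33 mm across, 16 mm high; on it a wing bar 50 mm long (own x), 14 mm thick (own y), 28 mm high, to be gripped across its thickness. Origin: centre of the housing's underside, 32 mm from the pivot, z along the bolt. Upright, the bar spans 145 to 173 mm above the bench, above the shut clamp.
- knob_grip (a point): Middle of the wing bar, on the bolt axis, 62 mm from the pivot. Feel of the clutch: once the nut is seated the torque climbs within 0.15 rad from 0.2 to about 0.4 N m, then falls below that of the free run as the knob clicks over to its next notch, 0.45 rad on (crest at 0.22, least torque at 0.34 rad of slip); turned on, it builds up again for a second click (crest at 0.67 rad).
- cheese_a: Bystander: small grey truncated-cone cheese, 73 mm at the foot, 64 mm high, 0.22 kg, on a low wire rack. Origin in the centre of its underside.
- cheese_b: Bystander: like cheese_a.
- cheese_c: Bystander: like cheese_a.
- rinse_bottle: Bystander: white bottle, 68 mm in diameter, 190 mm high. Origin in the centre of its underside.

How it is judged:
By the outcome, as a careful person would: the job done as asked, in the order asked, and still so for the second after the job is handed in, with the robot touching nothing.
It also fails if it takes over 67 s, if anything falls off the work surface, if the arm or the gripper's body presses on something with over 40 N, if the wrist force passes 120 N, or if a joint passes its speed limit or range.

### The arm

A 6-joint arm with a two-finger parallel gripper is mounted at the origin on the work surface. World frame = base frame: x ahead of the robot, y to its left, z up, the work surface at z = 0. Lengths are in mm, angles in rad, forces in N, time in s.
With the tool pointing down it reaches from about 400 to 925 mm from the base axis. Payload 12.5 kg.
Tool frame: the origin (TCP) lies midway between the tips of the shut fingers; the grasp point (between the pads) lies env.grasp_offset behind it (env.grasp_offset is the distance from the TCP to the grasp point, in mm); x points along the fingers, y is the direction in which the jaws open and shut, and the axes are right-handed (so a half turn about x gives the same grasp; the last joint's range is limited). The gripper opens to 95 mm and grips with 3 to 60 N. Pads are 20 mm wide; open, the fingers measure 119 mm over their backs; the gripper's body (75 mm by 180 mm) begins 59 mm behind the grasp point.
Start: joints at [-1.343, 0.491, 1.559, -0, 1.092, -0.106], TCP at [204.796, -590.513, 214.661] pointing down, gripper open.
Joint ranges: [-3.1, 3.1], [-0.84, 2.19], [0.05, 2.79], [-1.13, 4.28], [0.06, 2.93], [-2.69, 2.69]. Speed limits (rad/s): [2.22, 2.22, 2.79, 3.14, 3.14, 3.14].

### API

Orientations are given as [roll, pitch, yaw] about the fixed x, y, z axes, in that order (R = Rz(yaw) Ry(pitch) Rx(roll)).
In Python, from cell import env gives the robot as it stands.
- The arm moves only by the tool apply_moves, never from a script. Its arguments are lists of equal length, an entry for each row: "offset": the shift along the world's x, y, z in units of 25 mm (1.0 is 25 mm), a list of three; "yaw": the turn about the world's z in units of 6 degrees (1.0 is 6 degrees); "jaw": the closure, from -1 (fully open) to 1 (shut), so that 0 is half open. A call has 1 to 20 rows; each row is the pose to reach, as a shift and turn from the pose measured when the call began; what a row does not reach only later rows make up. A row lasts 1/8 s, in which the tool goes at most 62.5 mm and 10.7 degrees, less where a joint would pass 70% of its speed; a pose out of reach is approached as far as the arm can. A call with a gripper value outside its range is refused whole. The fingers move at their own pace and stop on an object; the grip force is fixed at half the most. Time passes only in rows, so rows that repeat a pose let the fingers close. It gives the time, the measured TCP pose, the force and the opening at its end, in the units of the state.
- env.state(): the state, without advancing time (a new reading comes with each control period).
- env.read_camera(name): name is "side" or "top" or "wrist"; returns a dict with "frame" (480x640x3 uint8, red, green, blue), "fx", "fy", "cx", "cy" (pixels), "xyz" and "rotation" of the camera in the world; the wrist camera has in their place "hand_eye" (4x4, takes a point from camera to tool coordinates, whose origin is the TCP and whose axes are the tool frame's). Camera axes: x right, y down, z forward; pixel columns grow to the right and rows downward; lengths in mm; the calibration is good to about 2 mm. A picture is of the moment at which its call begins: read the wrist's pose just before it. There is no depth.
- env.job_done(): hands the job in, once; it reports no verdict.
The state is a dict: "t": time; "joints": joint angles; "qvel": joint speeds; "tau": joint torques, N m; "eef_pos": TCP position; "tcp_rot": TCP orientation; "ft_force": force on the tool from outside, world axes, zero at the start; "moment": the same for the moment, N m; "opening": opening from 0.0 (shut) to 1.0 (fully open).
Only numpy, scipy, OpenCV 4.12 (cv2) and the standard library are available. Lean on these libraries where they do the work, as an engineer would, in place of code of your own. Each camera call takes 0.05 s, during which the arm holds its last target.

## Working session

There is one attempt and no reset: what is moved stays moved. The work goes in short steps, Python scripts to look and compute and a tool call to move; the robot and the scene stay as the last step left them, time stands still between calls to the robot, and variables do not carry over. Pictures are saved under pics/ and viewed, and the job is handed in when it is done.

Besides the shell and the picture viewer there is one more tool, called after "Call:" as a command line: name --pt "numbers of a row" for each row, then --argument value for the rest. apply_moves: Moves the arm, as the interface text tells. Its arguments: {"type":"object","properties":{"offset":{"type":"array"},"yaw":{"type":"array"},"jaw":{"type":"array"}},"required":["offset","yaw","jaw"]}

```bash
mkdir -p pics; ls; python3 - <<'E'
from cell import env
import cv2
print(env.state(), env.grasp_offset)
for n in ("side","top","wrist"):
    c=env.read_camera(n); cv2.imwrite(f"pics/{n}0.png",c["frame"][:,:,::-1])
    print(n,{k:v for k,v in c.items() if k!="frame"})
E
```

```text
pics
{'t': 0.0, 'joints': array([-1.34259637e+00,  4.91550980e-01,  1.55944946e+00,  4.76749016e-06,
        1.09166064e+00, -1.05594811e-01]), 'qvel': array([-0.00111641,  0.00070982,  0.00056427,  0.00142016,  0.00012869,
       -0.00012835]), 'tau': array([ 9.54221764e-05, -6.12648082e+01, -2.58189958e+01,  6.93845353e-02,
        4.82056872e-02, -4.76894411e-05]), 'eef_pos': array([ 204.74170494, -590.26612455,  214.06706636]), 'tcp_rot': array([-1.68034863,  1.5697279 ,  1.79503659]), 'ft_force': array([ 0.08561927, -0.34744507, -0.2020504 ]), 'moment': array([ 0.03573469, -0.02116566, -0.01088714]), 'opening': 0.999131315768285} 18.8
side {'fx': 539.4321502450985, 'fy': 539.4321502450985, 'cx': 322.75715874645397, 'cy': 249.36396707557014, 'xyz': array([-302.89756506,  752.24242422,  877.83799038]), 'rotation': array([-2.16067754,  0.0200284 , -2.35996595])}
top {'fx': 529.6657553779987, 'fy': 529.6657553779987, 'cx': 314.14053953485495, 'cy': 232.47462034033046, 'xyz': array([ 382.52200658,  -22.80523766, 1497.05963575]), 'rotation': array([-3.06662906, -0.02408373, -1.56377348])}
wrist {'fx': 381.21939933802537, 'fy': 381.21939933802537, 'cx': 320.6667085147323, 'cy': 239.08343562358635, 'hand_eye': array([[-1.47446691e-03, -2.40892347e-01,  9.70550721e-01,
        -1.69674062e+02],
       [ 9.99998911e-01, -4.21917705e-04,  1.41448409e-03,
         8.84175589e-01],
       [ 6.87541406e-05,  9.70551750e-01,  2.40892707e-01,
        -6.77849647e+01],
       [ 0.00000000e+00,  0.00000000e+00,  0.00000000e+00,
         1.00000000e+00]])}
```

View pics/side0.png

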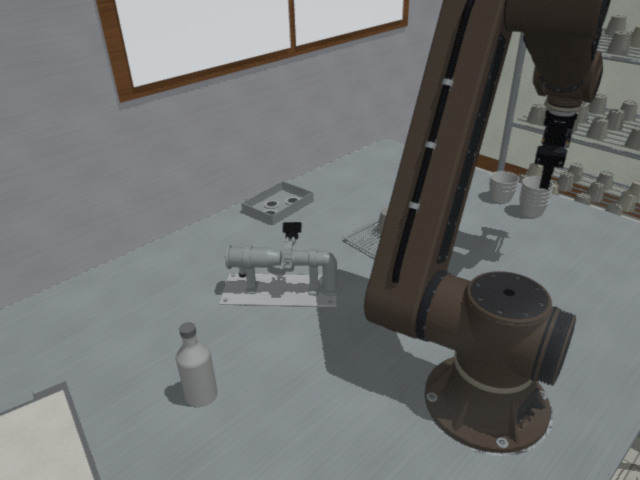

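View pics/top0.png

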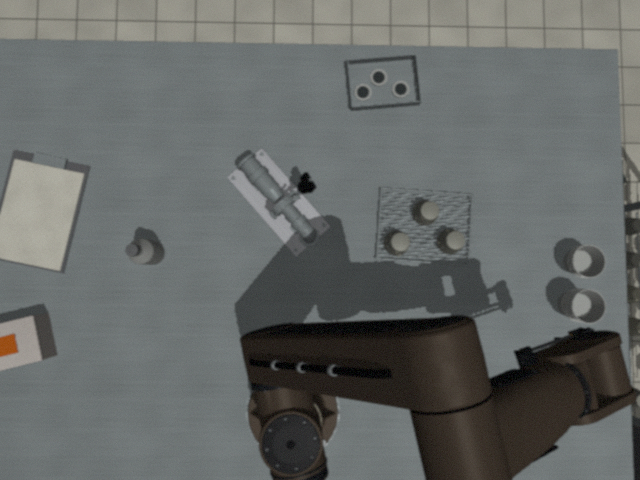

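View pics/wrist0.png

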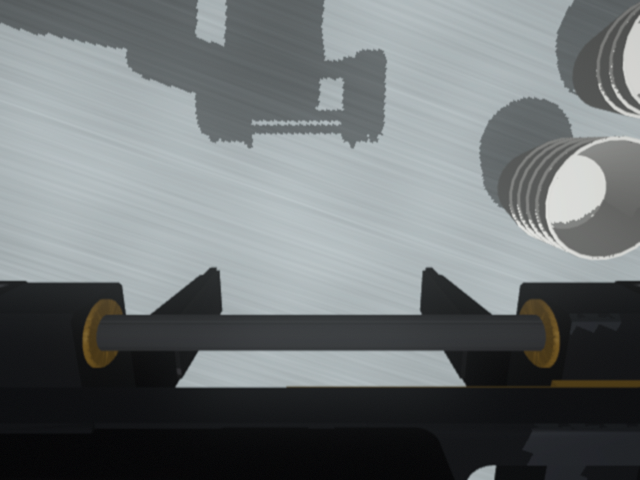

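The top view shows the skid near (280,205), the bolt and knob at about (305,183), cheeses at (428,210), (398,241) and (453,239), and the bottle at (142,248). I'll zoom in on the skid.

```bash
python3 - <<'E'
import cv2
a=cv2.imread("pics/top0.png")[135:270,215:345]; cv2.imwrite("pics/topz.png",cv2.resize(a,None,fx=4.4,fy=4.4,interpolation=cv2.INTER_CUBIC))
a=cv2.imread("pics/side0.png")[210:320,210:350]; cv2.imwrite("pics/sidez.png",cv2.resize(a,None,fx=5.3,fy=5.3,interpolation=cv2.INTER_CUBIC))
E
cat > h.py <<'E'
import numpy as np, cv2
from scipy.spatial.transform import Rotation as R
from cell import env
def cam(n):
    s=env.state(); c=env.read_camera(n)
    if n=="wrist":
        T=np.eye(4);T[:3,:3]=R.from_euler("xyz",s["tcp_rot"]).as_matrix();T[:3,3]=s["eef_pos"]
        M=T@c["hand_eye"]; c["Rm"]=M[:3,:3]; c["p"]=M[:3,3]
    else:
        c["Rm"]=R.from_euler("xyz",c["rotation"]).as_matrix(); c["p"]=np.array(c["xyz"])
    return c
def ray(c,u,v):
    d=c["Rm"]@np.array([(u-c["cx"])/c["fx"],(v-c["cy"])/c["fy"],1]); return c["p"],d/np.linalg.norm(d)
def onz(c,u,v,z):
    p,d=ray(c,u,v); return p+d*(z-p[2])/d[2]
def proj(c,P):
    q=(np.atleast_2d(P)-c["p"])@c["Rm"]; return np.c_[q[:,0]/q[:,2]*c["fx"]+c["cx"],q[:,1]/q[:,2]*c["fy"]+c["cy"]]
E
```

```text
(no output)
```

View pics/topz.png

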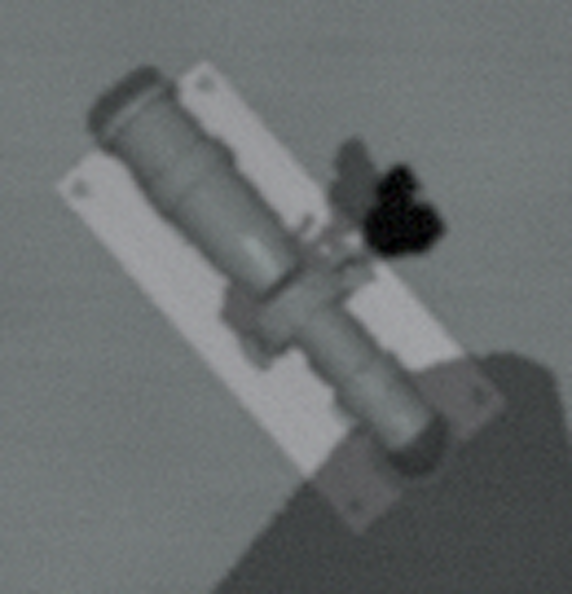

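View pics/sidez.png

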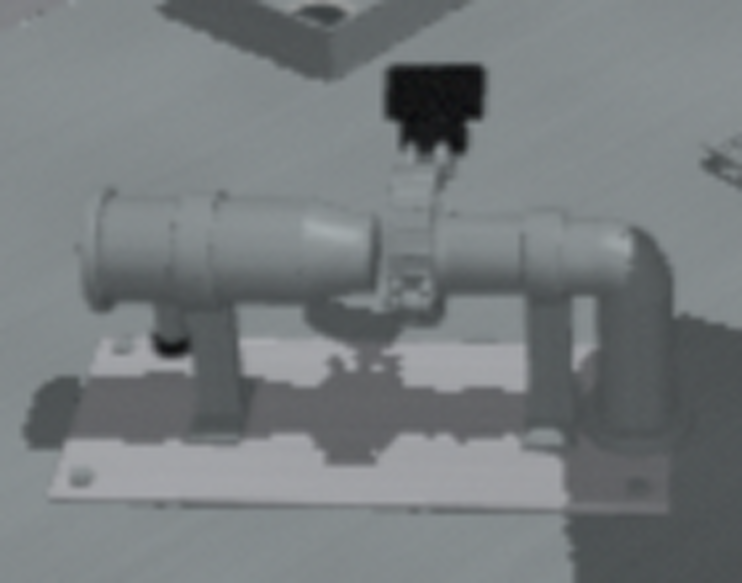

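```bash
python3 - <<'E'
from h import *
c=cam("top")
pts=np.array([(205,60),(58,187),(360,533),(505,400)])/4.4+[215,135]
P=np.array([onz(c,u,v,6) for u,v in pts])
print(P)
print([np.linalg.norm(P[i]-P[(i+1)%4]) for i in range(4)], P.mean(0))
s=cam("side")
pts2=np.array([(98,338),(50,498),(668,513)])/5.3+[210,210]
print([onz(s,u,v,6) for u,v in pts2])
# skid y axis: from top-left edge to bottom-right edge
y=(P[2]+P[3]-P[0]-P[1]); x=(P[1]-P[0]+P[2]-P[3]); print(np.arctan2(y[1],y[0])-np.pi/2, np.arctan2(x[1],x[0]))
for uv in [(398,241),(428,210),(453,239),(142,248)]: print(onz(c,*uv,60))
E
```

```text
[[ 733.14740823   93.6000545     6.        ]
 [ 648.91498403  186.90235002    6.        ]
 [ 427.63169808   -9.67752128    6.        ]
 [ 513.80199586 -102.0308112     6.        ]]
[np.float64(125.6997201092008), np.float64(295.989760699589), np.float64(126.31092739196637), np.float64(293.91128855652823)] [580.87402155  42.19851801   6.        ]
[array([731.21398628, 101.58835777,   6.        ]), array([643.39159148, 196.14945647,   6.        ]), array([420.64380625,   0.77099473,   6.        ])]
-3.9850614630261663 2.313382559631312
[ 469.41636395 -285.71264168   60.        ]
[ 555.33915895 -368.80281529   60.        ]
[ 476.17408507 -436.85556968   60.        ]
[444.67596174 406.99080093  60.        ]
```

```bash
python3 - <<'E'
from h import *
s=env.state(); M=R.from_euler("xyz",s["tcp_rot"]).as_matrix(); print(M.round(3), s["t"])
# clamp: project model guess with yaw 2.305
c=cam("top"); sd=cam("side")
def sk(p,o,yaw): 
    p=np.atleast_2d(p); return np.c_[p[:,0]*np.cos(yaw)-p[:,1]*np.sin(yaw)+o[0],p[:,0]*np.sin(yaw)+p[:,1]*np.cos(yaw)+o[1],p[:,2]]
# hinge region top zoom approx (245,325); ring mid approx
for o in [(581,42)]:
  q=sk([(40,0,105),(0,0,139),(-43,0,117),(-75,0,146),(0,150,105)],o,2.305)
  print(((proj(c,q)-[215,135])*4.4).round(0).tolist(), ((proj(sd,q)-[210,210])*5.3).round(0).tolist())
E
```

```text
[[-0.     0.328 -0.945]
 [ 0.    -0.945 -0.328]
 [-1.    -0.    -0.   ]] 0.25
[[225.0, 316.0], [272.0, 264.0], [328.0, 222.0], [368.0, 178.0], [441.0, 458.0]] [[355.0, 294.0], [360.0, 186.0], [373.0, 175.0], [377.0, 90.0], [678.0, 248.0]]
```

Call:
apply_moves --pt "0 0 2" --pt "0 0 4.6" --pt "1.8 3.2 4.6" --pt "3.6 6.4 4.6" --pt "5.4 9.6 4.6" --pt "7.1 13 4.6" --pt "8.9 16.2 4.6" --pt "10.7 19.4 4.6" --pt "12.5 22.6 4.6" --pt "14.2 26 4.6" --pt "14.2 26 4.6" --pt "14.2 26 4.6" --pt "14.2 26 4.6" --pt "14.2 26 4.6" --pt "14.2 26 4.6" --yaw '[0,0,1.6,3.2,4.8,6.4,8,9.6,11.2,12.8,13.5,13.5,13.5,13.5,13.5]' --jaw '[1,1,1,1,1,1,1,1,1,1,1,1,1,1,1]'

```text
t: 2.22
eef_pos: [560.5, 62.3, 328.9]
tcp_rot: [-2.097, 1.57, 2.796]
ft_force: [0.1, -0.2, -0.5]
opening: 0.005
```

```bash
python3 - <<'E'
from h import *
s=env.state(); M=R.from_euler("xyz",s["tcp_rot"]).as_matrix(); print(M.round(3), s)
c=cam("wrist"); cv2.imwrite("pics/w1.png",c["frame"][:,:,::-1])
E
```

```text
[[-0.001  0.984  0.18 ]
 [ 0.     0.18  -0.984]
 [-1.    -0.001 -0.   ]] {'t': 2.225, 'joints': array([-6.55299303e-03,  3.07122015e-01,  1.54447354e+00,  3.12090764e-04,
        1.29084818e+00, -1.87191567e-01]), 'qvel': array([-0.06170174, -0.03101435,  0.04076462, -0.01631245, -0.00274947,
       -0.04259455]), 'tau': array([ 2.52124429e+00, -5.04145896e+01, -3.00683784e+01,  3.18071796e-01,
        3.51421314e-02,  6.06856830e-01]), 'eef_pos': array([560.54718717,  62.30964607, 328.86653467]), 'tcp_rot': array([-2.09673788,  1.56989395,  2.79620331]), 'ft_force': array([ 0.1449098 , -0.21747648, -0.52036015]), 'moment': array([-0.02214951, -0.11200185,  0.00997933]), 'opening': 0.004880760759768403}
```

View pics/w1.png

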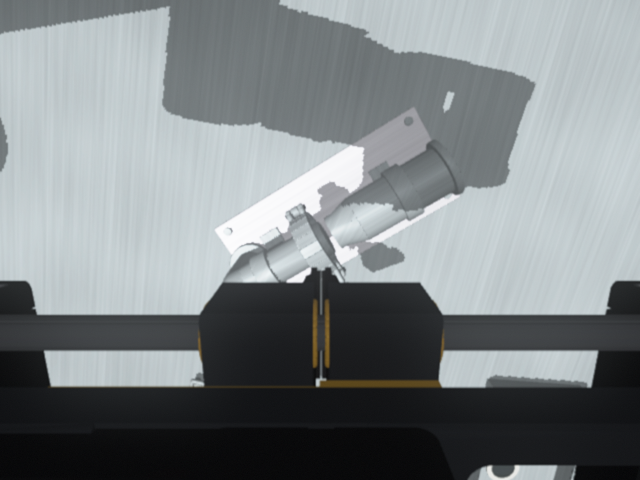

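The clamp is at about (315,240), with the knob hidden behind the fingers. I'll shift toward -y for a better view.

Call:
apply_moves --pt "0.4 -2 0" --pt "0.4 -4 0" --pt "0.4 -4 0" --pt "0.4 -4 0" --yaw '[0,0,0,0]' --jaw '[1,1,1,1]'

```text
t: 2.78
eef_pos: [569.4, -39.9, 329.2]
tcp_rot: [-1.719, 1.57, -3.112]
ft_force: [0.0, 0.1, 0.7]
opening: 0.006
```

```bash
python3 - <<'E'
from h import *
c=cam("wrist"); cv2.imwrite("pics/w2.png",c["frame"][:,:,::-1])
np.savez("w2.npz",Rm=c["Rm"],p=c["p"])
a=c["frame"][80:270,200:440,::-1]; cv2.imwrite("pics/w2z.png",cv2.resize(a,None,fx=3.1,fy=3.1,interpolation=cv2.INTER_CUBIC))
s=env.state();print(s["t"],s["eef_pos"])
E
```

```text
2.825 [569.48684785 -39.32160029 329.23083119]
```

View pics/w2.png

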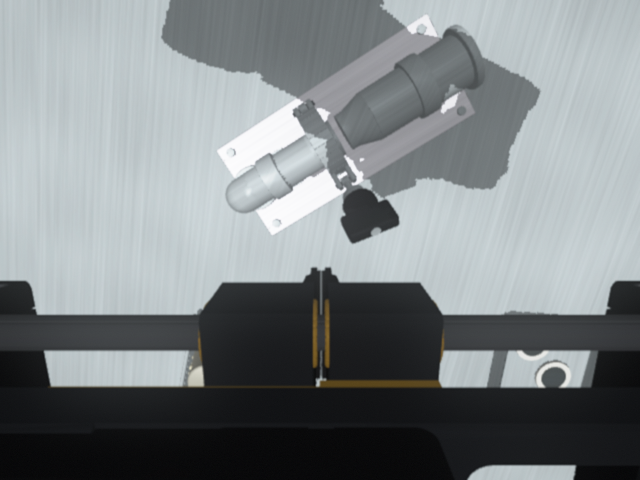

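View pics/w2z.png

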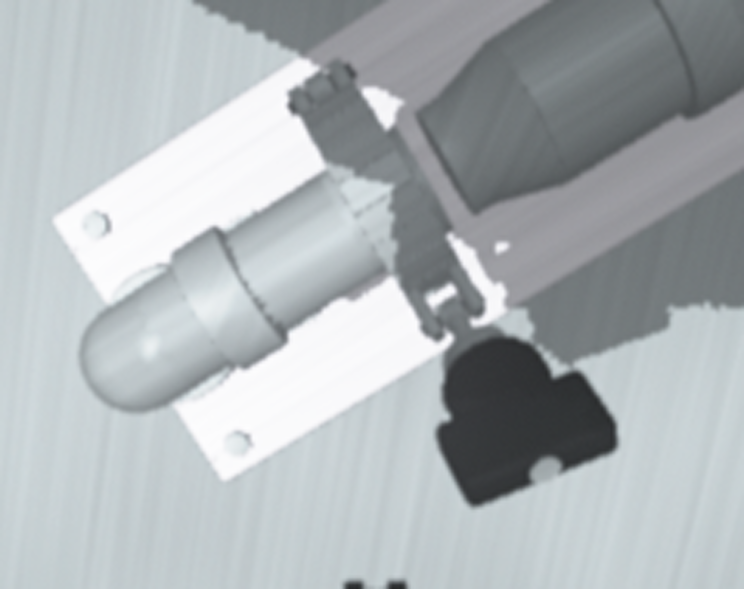

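```bash
python3 - <<'E'
from h import *
c=cam("wrist"); d=np.load("w2.npz"); c["Rm"]=d["Rm"]; c["p"]=d["p"]
Z=lambda u,v:(u/3.1+200,v/3.1+80)
A=onz(c,*Z(55,218),6);B=onz(c,*Z(225,480),6);C=onz(c,427,14,6);D=onz(c,475,110,6)
print(A,B,C,D,np.linalg.norm(A-B),np.linalg.norm(B-D),np.linalg.norm(A-C))
ya=[np.arctan2(*(p-q)[[1,0]])%(2*np.pi) for p,q in((A,C),(B,D))]; print(np.array(ya)-np.pi/2, np.arctan2(*(A-B)[[1,0]]))
yaw=np.mean(ya)-np.pi/2
H=onz(c,*Z(322,88),107); print("hinge",H)
ex=np.array([np.cos(yaw),np.sin(yaw)]);ey=np.array([-ex[1],ex[0]])
print("yaw",yaw,"from hinge origin",H[:2]-42*ex)
ctr=(A+B+C+D)[:2]/4; print("plate ctr",ctr,"hinge in plate frame",(H[:2]-ctr)@ex,(H[:2]-ctr)@ey)
# pipe axis near clamp: edges at zoom (312,185) & (380,278)
E1=onz(c,*Z(312,185),105);E2=onz(c,*Z(383,277),105);print("pipe", ((E1+E2)[:2]/2-ctr)@ex)
E
cat pics/w2z.png >/dev/null
```

```text
[431.83839641  -5.03619145   6.        ] [ 515.86343603 -101.11102778    6.        ] [653.7198375  191.44843887   6.        ] [737.51630777  98.8577184    6.        ] 127.63456215745045 298.52553492370765 296.37406069464134
[2.29556414 2.30480947] 2.289387865666565
hinge [536.01647709  55.81674927 107.        ]
yaw 2.30018680070644 from hinge origin [564.00592002  24.50235826]
plate ctr [584.73449443  46.03973451] hinge in plate frame 39.75598640878573 29.8076630397519
pipe -1.960227391396147
```

```bash
cat >> h.py <<'E'
O=np.array([563.,25.5,0.]); YAW=2.298
SK=R.from_euler("z",YAW).as_matrix()
def toskid(p): return (np.atleast_2d(p)-O)@SK
def toworld(p): return np.atleast_2d(p)@SK.T+O
def plane_y(c,u,v,y=0):
    p,d=ray(c,u,v); p=(p-O)@SK; d=d@SK; return p+d*(y-p[1])/d[1]
E
python3 - <<'E'
from h import *
c=cam("wrist"); d=np.load("w2.npz"); c["Rm"]=d["Rm"]; c["p"]=d["p"]
def Zi(P): return (proj(c,toworld(P))-[200,80])*3.1
for z in (150,155,160): print(toskid(onz(c,545/3.1+200,470/3.1+80,z)))
for l in (.55,.6,.65,.7,.75):
    print(l,Zi([[-43-76*np.sin(l),0,97+76*np.cos(l)],[-43-32*np.sin(l),0,97+32*np.cos(l)]]).round(0).tolist())
for a in (0,.2,.3,.4,.45):
    def J(x,z): x-=40;z-=105; return [40+x*np.cos(a)+z*np.sin(a),0,105+z*np.cos(a)-x*np.sin(a)]
    print(a,[np.round(J(-43,117),0).tolist(),np.round(J(0,139),0).tolist()],Zi([J(-43,117),J(0,139)]).round(0).tolist())
print(Zi([[40,-10,105],[40,10,105],[-43,0,97]]).round(0).tolist(),toskid(c["p"]))
img=cv2.imread("pics/side0.png")
E
```

```text
[[-91.80253102   1.15878728 150.        ]]
[[-90.43951729   1.1909512  155.        ]]
[[-89.07650356   1.22311512 160.        ]]
0.55 [[539.0, 451.0], [487.0, 366.0]]
0.6 [[543.0, 459.0], [489.0, 369.0]]
0.65 [[547.0, 466.0], [491.0, 372.0]]
0.7 [[551.0, 472.0], [492.0, 375.0]]
0.75 [[554.0, 478.0], [494.0, 378.0]]
0 [[-43.0, 0.0, 117.0], [0.0, 0.0, 139.0]] [[459.0, 319.0], [390.0, 202.0]]
0.2 [[-39.0, 0.0, 133.0], [8.0, 0.0, 146.0]] [[456.0, 313.0], [377.0, 179.0]]
0.3 [[-36.0, 0.0, 141.0], [12.0, 0.0, 149.0]] [[452.0, 306.0], [369.0, 165.0]]
0.4 [[-32.0, 0.0, 148.0], [16.0, 0.0, 152.0]] [[447.0, 297.0], [361.0, 151.0]]
0.45 [[-30.0, 0.0, 152.0], [19.0, 0.0, 153.0]] [[444.0, 291.0], [356.0, 143.0]]
[[350.0, 73.0], [297.0, 108.0], [455.0, 313.0]] [[  3.29980694   3.40297872 498.86786448]]
```

```bash
python3 - <<'E'
from h import *
c=cam("side"); img=cv2.imread("pics/side0.png")[215:275,265:315]; f=11
img=cv2.resize(img,None,fx=f,fy=f,interpolation=cv2.INTER_CUBIC)
outs=[]
for a in (.2,.3,.4):
    m=img.copy()
    def J(x,y,z): x-=40;z-=105; return [40+x*np.cos(a)+z*np.sin(a),y,105+z*np.cos(a)-x*np.sin(a)]
    th=np.linspace(0.05,np.pi-.1,25)
    for y in(-10,10):
        P=[J(34*np.cos(t),y,105+34*np.sin(t)) for t in th]+[J(-43,y,117)]
        q=((proj(c,toworld(P))-[265,215]+.5)*f).astype(int)
        cv2.polylines(m,[q.reshape(-1,1,2)],False,(0,0,255),1)
    q=((proj(c,toworld([[-43,0,97],[-43-76*np.sin(.67),0,97+76*np.cos(.67)]]))-[265,215]+.5)*f).astype(int)
    cv2.line(m,q[0].tolist(),q[1].tolist(),(0,255,0),1); outs.append(m[:,100:360])
cv2.imwrite("pics/sov.png",np.hstack(outs))
E
```

```text
(no output)
```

View pics/sov.png

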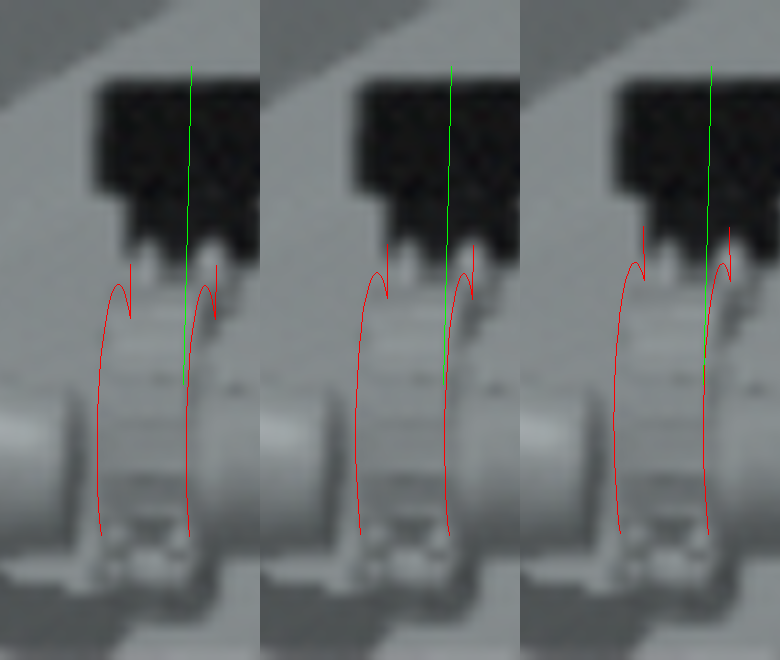

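```bash
python3 - <<'E'
from h import *
s=env.state();p=s["eef_pos"];print(p)
for q in [(-2,0,190),(-3.6,0,158.1),(-8.8,0,154.5),(-13.6,0,150.4),(-17.9,0,145.8),(-21.7,0,140.9),(-25,0,135.5)]:
    print(((toworld(q)[0]-p)/25).round(2))
E
```

```text
[569.73875349 -38.5870519  329.15084574]
[-0.22  2.5  -5.57]
[-0.17  2.46 -6.84]
[-0.04  2.3  -6.99]
[ 0.09  2.16 -7.15]
[ 0.21  2.03 -7.33]
[ 0.31  1.92 -7.53]
[ 0.4   1.82 -7.75]
```

Call:
apply_moves --pt "0 1 -1" --pt "-0.1 2 -2.5" --pt "-0.2 2.5 -4.5" --pt "-0.2 2.5 -5.5" --pt "-0.2 2.5 -5.5" --pt "-0.2 2.5 -5.5" --yaw '[1.5,3,4.5,5.2,5.2,5.2]' --jaw '[1,1,1,1,1,1]'

```text
t: 3.72
eef_pos: [565.3, 24.2, 192.9]
tcp_rot: [0.218, 1.57, -0.629]
ft_force: [0.2, -0.2, 0.2]
opening: 0.0
```

```bash
python3 - <<'E'
from h import *
c=cam("wrist"); cv2.imwrite("pics/w3.png",c["frame"][:,:,::-1])
s=env.state();p=s["eef_pos"];print(s["t"],p,toskid(p),s["ft_force"])
for q in [(-2,0,161),(-3.6,0,158.1),(-8.8,0,154.5),(-13.6,0,150.4),(-17.9,0,145.8),(-21.7,0,140.9),(-25,0,135.5)]:
    print(((toworld(q)[0]-p)/25).round(2))
E
```

```text
3.775 [565.36414783  23.98812636 193.06675738] [[ -2.70107039  -0.76103587 193.06675738]] [ 1.31384754 -0.3528661  -0.17552491]
[-0.04  0.   -1.28]
[ 0.   -0.05 -1.4 ]
[ 0.14 -0.2  -1.54]
[ 0.27 -0.35 -1.71]
[ 0.38 -0.47 -1.89]
[ 0.48 -0.59 -2.09]
[ 0.57 -0.69 -2.3 ]
```

View pics/w3.png

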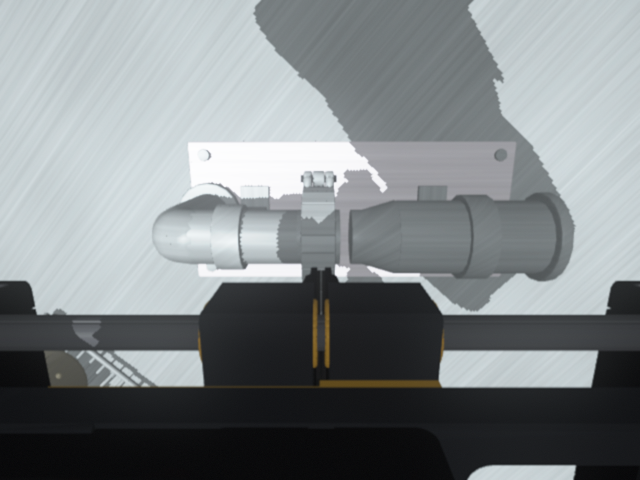

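The shut fingertips, at about (321,275), sit right over the jaw band (cols 302-338). Now I'll press along the arc.

Call:
apply_moves --pt "0 0 -0.7" --pt "0 -0.05 -1.4" --pt "0.07 -0.12 -1.47" --pt "0.14 -0.2 -1.54" --pt "0.14 -0.2 -1.54" --yaw '[0,0,0,0,0]' --jaw '[1,1,1,1,1]'

```text
t: 4.4
eef_pos: [569.3, 18.8, 155.3]
tcp_rot: [0.559, 1.568, -0.288]
ft_force: [-0.6, -0.5, -0.7]
opening: 0.004
```

```bash
cat > st.py <<'E'
from h import *
s=env.state();p=s["eef_pos"];print(s["t"],p.round(1),toskid(p).round(1),s["ft_force"].round(1),s["moment"].round(2),round(s["opening"],3), "skF",(s["ft_force"]@SK).round(1))
E
python3 st.py
```

```text
4.4 [569.3  18.8 155.3] [[ -9.2  -0.3 155.3]] [-0.6 -0.5 -0.7] [ 0.01 -0.14  0.02] 0.004 skF [ 0.   0.8 -0.7]
```

Call:
apply_moves --pt "0.06 -0.07 -0.1" --pt "0.12 -0.14 -0.2" --pt "0.18 -0.21 -0.3" --pt "0.23 -0.26 -0.38" --yaw '[0,0,0,0]' --jaw '[1,1,1,1]'

```text
t: 4.9
eef_pos: [575.3, 12.1, 145.7]
tcp_rot: [0.548, 1.568, -0.3]
ft_force: [0.8, -0.9, 0.6]
opening: 0.004
```

```bash
python3 st.py
```

```text
4.9 [575.3  12.1 145.7] [[-18.1  -0.3 145.7]] [ 0.8 -0.9  0.6] [-0.07 -0.13 -0.03] 0.004 skF [-1.2 -0.   0.6]
```

Call:
apply_moves --pt "0.05 -0.06 -0.1" --pt "0.1 -0.12 -0.2" --yaw '[0,0]' --jaw '[1,1]'

```text
t: 5.15
eef_pos: [577.8, 9.1, 140.4]
tcp_rot: [0.56, 1.568, -0.288]
ft_force: [0.1, 0.8, 0.6]
opening: 0.006
```

```bash
python3 - <<'E'
from h import *
c=cam("wrist"); cv2.imwrite("pics/w4.png",c["frame"][:,:,::-1])
c=cam("side"); cv2.imwrite("pics/s4.png",cv2.resize(c["frame"][200:300,230:350,::-1],None,fx=6,fy=6,interpolation=cv2.INTER_CUBIC))
E
python3 st.py
```

```text
5.25 [577.7   9.  140.3] [[-22.1  -0.  140.3]] [-0.1 -0.1  0.4] [-0.02 -0.19  0.05] 0.005 skF [-0.   0.1  0.4]
```

View pics/w4.png

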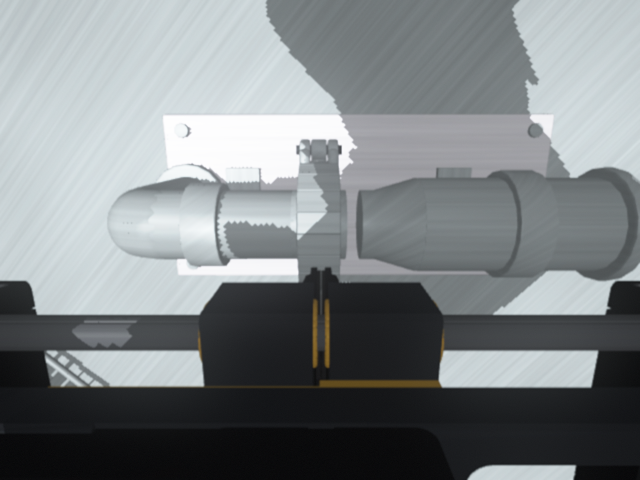

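View pics/s4.png

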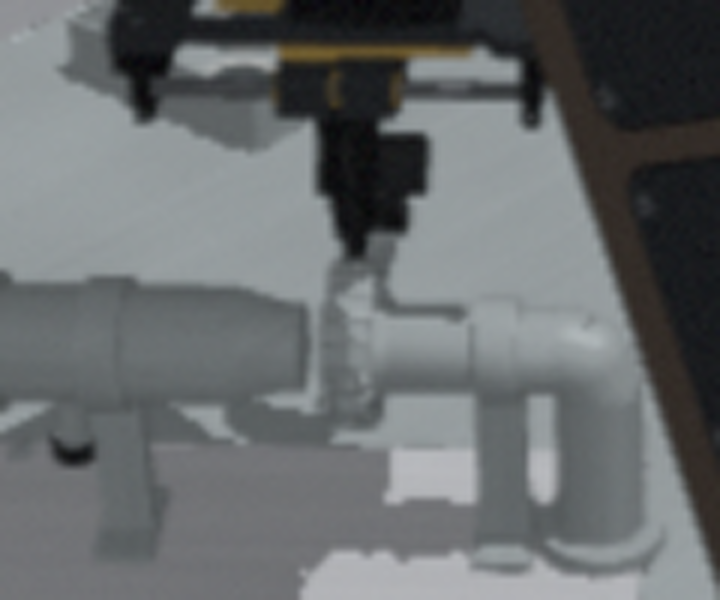

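Call:
apply_moves --pt "0.03 -0.03 -0.06" --pt "0.05 -0.05 -0.11" --pt "0.05 -0.05 -0.11" --yaw '[0,0,0]' --jaw '[1,1,1]'

```text
t: 5.62
eef_pos: [579.0, 7.7, 137.4]
tcp_rot: [0.473, 1.569, -0.375]
ft_force: [0.1, -0.5, -0.1]
opening: 0.004
```

```bash
python3 st.py
```

```text
5.625 [579.    7.7 137.4] [[-2.390e+01 -1.000e-01  1.374e+02]] [ 0.1 -0.5 -0.1] [-0.11 -0.16  0.04] 0.004 skF [-0.4  0.2 -0.1]
```

Call:
apply_moves --pt "0.03 -0.03 -0.06" --pt "0.05 -0.05 -0.11" --pt "0.07 -0.08 -0.17" --yaw '[0,0,0]' --jaw '[1,1,1]'

```text
t: 6.0
eef_pos: [580.9, 5.8, 133.6]
tcp_rot: [0.587, 1.568, -0.26]
ft_force: [-2.7, 1.1, 10.7]
opening: 0.005
```

```bash
python3 st.py
```

```text
6.0 [580.9   5.8 133.6] [[-26.7  -0.3 133.6]] [-2.7  1.1 10.7] [0.35 0.3  0.01] 0.005 skF [ 2.6  1.3 10.7]
```

Call:
apply_moves --pt "0.02 -0.02 -0.04" --pt "0.02 -0.02 -0.04" --yaw '[0,0]' --jaw '[1,1]'

```text
t: 6.25
eef_pos: [581.6, 5.3, 133.2]
tcp_rot: [0.657, 1.567, -0.191]
ft_force: [-2.4, 0.7, 8.2]
opening: 0.003
```

```bash
python3 st.py;  python3 - <<'E'
from h import *
c=cam("side"); cv2.imwrite("pics/s5.png",cv2.resize(c["frame"][200:300,230:350,::-1],None,fx=6,fy=6,interpolation=cv2.INTER_CUBIC))
E
```

```text
6.25 [581.6   5.3 133.2] [[-27.4  -0.4 133.2]] [-2.4  0.7  8.2] [0.21 0.28 0.04] 0.003 skF [2.2 1.3 8.2]
```

View pics/s5.png

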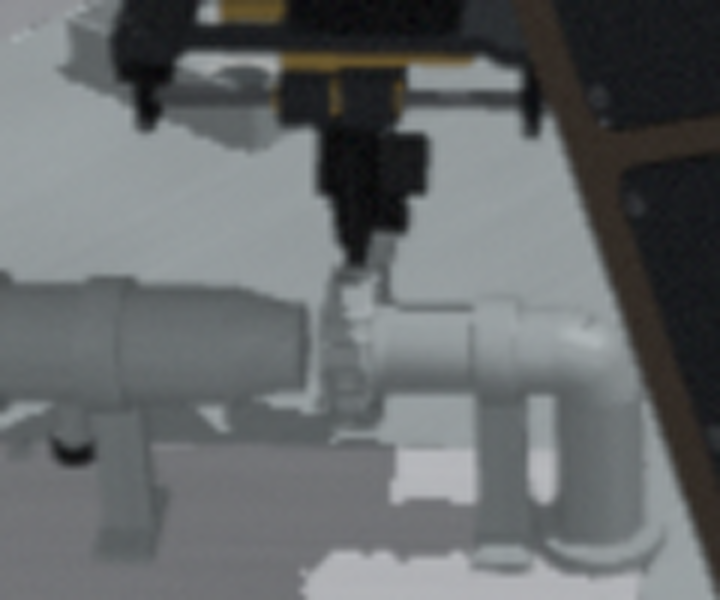

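Call:
apply_moves --pt "0.02 -0.02 -0.05" --pt "0.03 -0.03 -0.1" --yaw '[0,0]' --jaw '[1,1]'

```text
t: 6.55
eef_pos: [583.3, 4.0, 131.6]
tcp_rot: [0.581, 1.564, -0.266]
ft_force: [2.7, -4.5, 2.6]
opening: 0.004
```

```bash
python3 st.py
```

```text
6.55 [583.3   4.  131.6] [[-29.6  -0.9 131.6]] [ 2.7 -4.5  2.6] [-0.84 -0.67  0.01] 0.004 skF [-5.2  1.   2.6]
```

Call:
apply_moves --pt "0 0 1.2" --pt "0 0 3.2" --pt "1.2 -1.35 4.7" --pt "2.4 -2.7 4.7" --pt "2.4 -2.7 4.7" --pt "2.4 -2.7 4.7" --yaw '[0,0,0,0,0,0]' --jaw '[1,1,1,1,1,1]'

```text
t: 7.3
eef_pos: [642.8, -63.2, 248.4]
tcp_rot: [0.595, 1.566, -0.253]
ft_force: [0.9, 0.5, -1.1]
opening: 0.0
```

```bash
python3 st.py;  python3 - <<'E'
from h import *
c=cam("wrist"); cv2.imwrite("pics/w6.png",c["frame"][:,:,::-1]); np.savez("w6.npz",Rm=c["Rm"],p=c["p"])
c=cam("side"); cv2.imwrite("pics/s6.png",cv2.resize(c["frame"][200:300,230:350,::-1],None,fx=6,fy=6,interpolation=cv2.INTER_CUBIC))
E
```

```text
7.3 [642.8 -63.2 248.4] [[-119.3   -0.6  248.4]] [ 0.9  0.5 -1.1] [ 0.03 -0.14 -0.01] 0.0 skF [-0.2 -1.  -1.1]
```

View pics/w6.png

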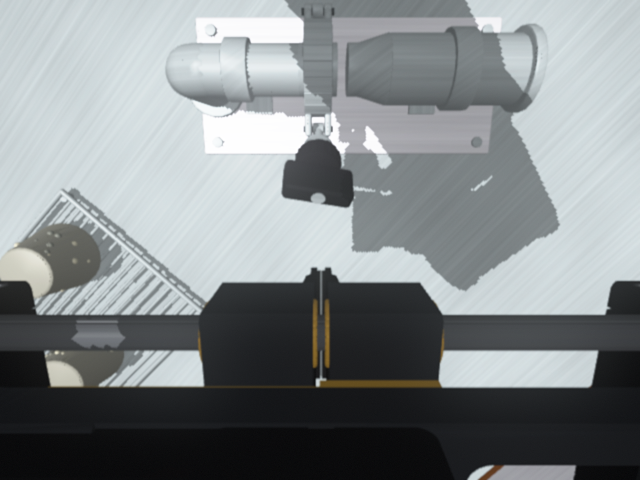

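View pics/s6.png

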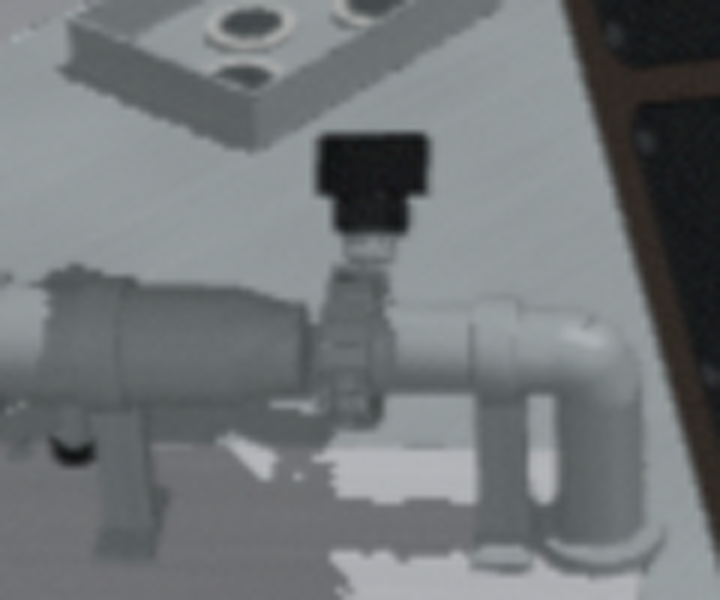

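```bash
python3 - <<'E'
from h import *
def J(a,x,y,z): x-=40;z-=105; return [40+x*np.cos(a)+z*np.sin(a),y,105+z*np.cos(a)-x*np.sin(a)]
c=cam("wrist"); d=np.load("w6.npz"); c["Rm"]=d["Rm"]; c["p"]=d["p"]
s=cam("side")
print(toskid(c["p"]))
for a in (0,.1,.2):
    m=[max(proj(s,toworld(J(a,34*np.cos(t),y,105+34*np.sin(t))))[0][1]*-1 for t in np.linspace(0,3.1,60)) for y in (0,)]
    print(a,"side top row",(-m[0]-200)*6, "fork side",((proj(s,toworld(J(a,-43,0,117)))-[230,200])*6).round(0),"hinge",((proj(s,toworld([40,0,105]))-[230,200])*6).round(0),
     "wrist fork mid",proj(c,toworld([J(a,-43,-5,117),J(a,-43,5,117),J(a,-34,0,117)])).round(1).tolist())
for l in (.6,.65,.7): print(l,proj(c,toworld([[-43-76*np.sin(l),0,97+76*np.cos(l)]])), ((proj(s,toworld([[-43-76*np.sin(l),0,97+76*np.cos(l)]]))-[230,200])*6).round(0))
im=cv2.imread("pics/w6.png")[90:215,270:370]; cv2.imwrite("pics/w6z.png",cv2.resize(im,None,fx=4.8,fy=4.8,interpolation=cv2.INTER_CUBIC))
E
```

```text
[[-52.14693924  -0.42576838 417.75597746]]
0 side top row 257.2944185411386 fork side [[359. 258.]] hinge [[340. 393.]] wrist fork mid [[325.6, 129.5], [312.4, 129.6], [319.0, 117.1]]
0.1 side top row 249.6208479194383 fork side [[358. 244.]] hinge [[340. 393.]] wrist fork mid [[325.8, 126.9], [312.2, 127.0], [318.9, 114.3]]
0.2 side top row 242.51690232349478 fork side [[356. 232.]] hinge [[340. 393.]] wrist fork mid [[326.0, 123.0], [312.0, 123.0], [318.9, 110.2]]
0.6 [[319.25895079 193.42785906]] [[364. 122.]]
0.65 [[319.28514351 197.49329706]] [[365. 123.]]
0.7 [[319.31010016 201.27136972]] [[366. 124.]]
```

View pics/w6z.png

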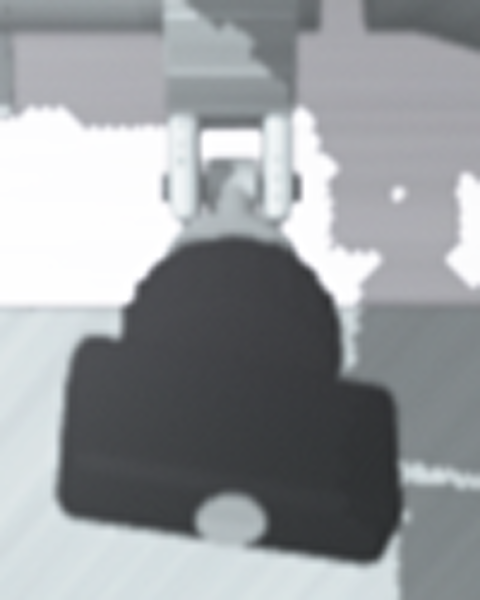

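```bash
python3 - <<'E'
from h import *
p=env.state()["eef_pos"]
for q in [(-8,0,200),(-8,0,146),(-10,0,143)]: print(((toworld(q)[0]-p)/25).round(2))
E
```

```text
[-2.98  3.29 -1.96]
[-2.98  3.29 -4.12]
[-2.93  3.23 -4.24]
```

Call:
apply_moves --pt "-1.5 1.7 0" --pt "-2.98 3.29 0" --pt "-2.98 3.29 -1.9" --pt "-2.98 3.29 -3.5" --pt "-2.98 3.29 -4.1" --pt "-2.93 3.23 -4.2" --pt "-2.93 3.23 -4.24" --yaw '[0,0,0,0,0,0,0]' --jaw '[1,1,1,1,1,1,1]'

```text
t: 8.38
eef_pos: [570.4, 17.9, 144.2]
tcp_rot: [0.626, 1.563, -0.221]
ft_force: [-0.3, 1.1, 0.7]
opening: 0.007
```

```bash
python3 st.py
```

```text
8.375 [570.4  17.9 144.2] [[-10.6  -0.5 144.2]] [-0.3  1.1  0.7] [ 0.04 -0.18  0.01] 0.007 skF [ 1.  -0.5  0.7]
```

Call:
apply_moves --pt "0.02 -0.02 -0.06" --pt "0.04 -0.04 -0.12" --pt "0.04 -0.04 -0.12" --yaw '[0,0,0]' --jaw '[1,1,1]'

```text
t: 8.75
eef_pos: [571.5, 16.8, 141.4]
tcp_rot: [0.631, 1.562, -0.216]
ft_force: [-0.4, 0.2, -0.4]
opening: 0.004
```

```bash
python3 st.py
```

```text
8.75 [571.5  16.8 141.4] [[-12.2  -0.6 141.4]] [-0.4  0.2 -0.4] [-0.05 -0.15  0.01] 0.004 skF [ 0.5  0.2 -0.4]
```

Call:
apply_moves --pt "0.01 -0.01 -0.04" --pt "0.02 -0.02 -0.08" --pt "0.02 -0.02 -0.08" --yaw '[0,0,0]' --jaw '[1,1,1]'

```text
t: 9.12
eef_pos: [571.9, 16.3, 139.2]
tcp_rot: [0.626, 1.563, -0.221]
ft_force: [-0.2, 0.0, 0.3]
opening: 0.003
```

```bash
python3 st.py
```

```text
9.125 [571.9  16.3 139.2] [[-12.8  -0.5 139.2]] [-0.2  0.   0.3] [-0.04 -0.13 -0.01] 0.003 skF [0.1 0.1 0.3]
```

Call:
apply_moves --pt "0.01 -0.01 -0.04" --pt "0.02 -0.02 -0.08" --pt "0.02 -0.02 -0.08" --yaw '[0,0,0]' --jaw '[1,1,1]'

```text
t: 9.5
eef_pos: [572.2, 16.2, 138.4]
tcp_rot: [0.689, 1.563, -0.158]
ft_force: [-5.0, 2.1, 14.3]
opening: 0.004
```

```bash
python3 st.py
```

```text
9.5 [572.2  16.2 138.4] [[-13.1  -0.7 138.4]] [-5.   2.1 14.3] [0.61 1.01 0.04] 0.004 skF [ 4.9  2.4 14.3]
```

The jaw is at its dead stop: 14 N held at z≈138.4, against 139 expected when shut. Next I'll back off and go to the outer side of the knob.

```bash
python3 - <<'E'
from h import *
p=env.state()["eef_pos"]
for q in [(-13,0,205),(-122,0,205),(-122,0,133),(-113,0,133)]: print(((toworld(q)[0]-p)/25).round(2))
E
```

```text
[-0.02 -0.02  2.66]
[ 2.88 -3.27  2.66]
[ 2.88 -3.27 -0.22]
[ 2.64 -3.   -0.22]
```

Call:
apply_moves --pt "0 0 1.5" --pt "0 0 2.7" --pt "0.7 -0.8 2.7" --pt "1.9 -2.1 2.7" --pt "2.9 -3.27 2.7" --pt "2.9 -3.27 2.7" --pt "2.9 -3.27 1" --pt "2.9 -3.27 -0.2" --pt "2.9 -3.27 -0.2" --pt "2.65 -3 -0.2" --pt "2.65 -3 -0.2" --yaw '[0,0,0,0,0,0,0,0,0,0,0]' --jaw '[1,1,1,1,1,1,1,1,1,1,1]'

```text
t: 10.88
eef_pos: [638.5, -58.1, 135.1]
tcp_rot: [0.69, 1.561, -0.156]
ft_force: [0.2, -0.6, -0.0]
opening: 0.003
```

```bash
python3 st.py; python3 - <<'E'
from h import *
p=env.state()["eef_pos"]
for q in [(-109,0,135),(-102,0,141),(-92,0,147),(-82,0,152),(-71,0,155),(-63,0,156)]: print(((toworld(q)[0]-p)/25).round(2))
E
```

```text
10.875 [638.5 -58.1 135.1] [[-112.6   -0.8  135.1]] [ 0.2 -0.6 -0. ] [ 0.03 -0.15  0.01] 0.003 skF [-0.6  0.2 -0. ]
[-0.12  0.09 -0.  ]
[-0.31  0.3   0.24]
[-0.57  0.6   0.48]
[-0.84  0.89  0.68]
[-1.13  1.22  0.8 ]
[-1.34  1.46  0.84]
```

Call:
apply_moves --pt "-0.06 0.05 0" --pt "-0.12 0.1 0" --pt "-0.2 0.2 0.1" --pt "-0.3 0.3 0.24" --pt "-0.4 0.4 0.33" --yaw '[0,0,0,0,0]' --jaw '[1,1,1,1,1]'

```text
t: 11.5
eef_pos: [628.7, -48.2, 143.7]
tcp_rot: [0.667, 1.56, -0.18]
ft_force: [2.1, -2.5, 1.0]
opening: 0.0
```

```bash
python3 st.py
```

```text
11.5 [628.7 -48.2 143.7] [[-98.7  -0.  143.7]] [ 2.1 -2.5  1. ] [-0.43 -0.65 -0.06] 0.0 skF [-3.3  0.1  1. ]
```

Call:
apply_moves --pt "-0.09 0.1 0.08" --pt "-0.18 0.2 0.14" --pt "-0.27 0.3 0.2" --pt "-0.36 0.4 0.26" --pt "-0.45 0.5 0.33" --yaw '[0,0,0,0,0]' --jaw '[1,1,1,1,1]'

```text
t: 12.12
eef_pos: [617.8, -35.8, 152.6]
tcp_rot: [0.659, 1.558, -0.188]
ft_force: [3.2, -3.9, 4.2]
opening: 0.007
```

```bash
python3 st.py
```

```text
12.125 [617.8 -35.8 152.6] [[-82.2  -0.2 152.6]] [ 3.2 -3.9  4.2] [-0.57 -0.7  -0.05] 0.007 skF [-5.   0.2  4.2]
```

Call:
apply_moves --pt "-0.09 0.1 0.05" --pt "-0.18 0.2 0.09" --pt "-0.27 0.3 0.12" --pt "-0.36 0.4 0.14" --yaw '[0,0,0,0]' --jaw '[1,1,1,1]'

```text
t: 12.62
eef_pos: [608.5, -25.5, 156.1]
tcp_rot: [0.661, 1.558, -0.186]
ft_force: [2.2, -3.4, 2.5]
opening: 0.002
```

```bash
python3 st.py
```

```text
12.625 [608.5 -25.5 156.1] [[-68.3  -0.  156.1]] [ 2.2 -3.4  2.5] [-0.37 -0.39  0.02] 0.002 skF [-4.   0.6  2.5]
```

Close to upright now, so I'll take small steps until the stop.

Call:
apply_moves --pt "-0.07 0.08 0.02" --pt "-0.14 0.15 0.03" --pt "-0.14 0.15 0.03" --yaw '[0,0,0]' --jaw '[1,1,1]'

```text
t: 13.0
eef_pos: [604.7, -21.5, 156.6]
tcp_rot: [0.669, 1.559, -0.177]
ft_force: [-0.5, -1.9, 0.5]
opening: 0.006
```

```bash
python3 st.py
```

```text
13.0 [604.7 -21.5 156.6] [[-62.8   0.2 156.6]] [-0.5 -1.9  0.5] [-0.17 -0.27 -0.04] 0.006 skF [-1.1  1.6  0.5]
```

Call:
apply_moves --pt "-0.04 0.045 0" --pt "-0.08 0.09 0" --pt "-0.08 0.09 0" --yaw '[0,0,0]' --jaw '[1,1,1]'

```text
t: 13.38
eef_pos: [602.8, -19.4, 156.7]
tcp_rot: [0.652, 1.559, -0.194]
ft_force: [2.7, -3.2, 0.8]
opening: 0.007
```

```bash
python3 st.py
```

```text
13.375 [602.8 -19.4 156.7] [[-6.000e+01  1.000e-01  1.567e+02]] [ 2.7 -3.2  0.8] [-0.58 -0.53 -0.02] 0.007 skF [-4.2  0.1  0.8]
```

Call:
apply_moves --pt "-0.04 0.045 0" --pt "-0.08 0.09 0" --pt "-0.08 0.09 0" --yaw '[0,0,0]' --jaw '[1,1,1]'

```text
t: 13.75
eef_pos: [601.9, -18.1, 157.0]
tcp_rot: [0.584, 1.556, -0.262]
ft_force: [6.2, -9.5, 0.2]
opening: 0.006
```

```bash
python3 st.py
```

```text
13.75 [601.9 -18.1 157. ] [[-58.4  -0.  157. ]] [ 6.2 -9.5  0.2] [-1.51 -1.22 -0.08] 0.006 skF [-11.3   1.7   0.2]
```

Call:
apply_moves --pt "-0.04 0.04 0" --pt "-0.04 0.04 0" --yaw '[0,0]' --jaw '[1,1]'

```text
t: 14.0
eef_pos: [601.8, -18.1, 157.1]
tcp_rot: [0.537, 1.553, -0.309]
ft_force: [6.0, -8.2, -0.4]
opening: 0.004
```

```bash
python3 st.py
```

```text
14.0 [601.8 -18.1 157.1] [[-58.4   0.  157.1]] [ 6.  -8.2 -0.4] [-1.49 -1.29 -0.03] 0.004 skF [-10.2   1.   -0.4]
```

```bash
python3 - <<'E'
from h import *
p=env.state()["eef_pos"]
for q in [(-75,0,157),(-75,0,230),(-43,-40,270)]: print(((toworld(q)[0]-p)/25).round(2))
E
```

```text
[ 0.44 -0.5  -0.  ]
[ 0.44 -0.5   2.92]
[0.79 1.52 4.52]
```

Call:
apply_moves --pt "0.2 -0.25 0" --pt "0.45 -0.5 0" --pt "0.45 -0.5 1.5" --pt "0.45 -0.5 3" --pt "0.6 0.3 4.5" --pt "0.8 1.5 4.5" --pt "0.8 1.5 4.5" --pt "0.8 1.5 4.5" --pt "0.8 1.5 4.5" --pt "0.8 1.5 4.5" --pt "0.8 1.5 4.5" --pt "0.8 1.5 4.5" --pt "0.8 1.5 4.5" --pt "0.8 1.5 4.5" --yaw '[0,0,0,1.7,3.4,5.1,6.8,8.5,10.2,11.9,13.6,15,15,15]' --jaw '[1,1,1,0,-0.2,-0.2,-0.2,-0.2,-0.2,-0.2,-0.2,-0.2,-0.2,-0.2]'

```text
t: 15.75
eef_pos: [621.7, 19.4, 269.4]
tcp_rot: [0.572, 1.553, 1.293]
ft_force: [-0.1, 0.1, -0.5]
opening: 0.599
```

```bash
python3 st.py; python3 - <<'E'
from h import *
c=cam("wrist"); cv2.imwrite("pics/w7.png",c["frame"][:,:,::-1]); np.savez("w7.npz",Rm=c["Rm"],p=c["p"])
c=cam("side"); cv2.imwrite("pics/s7.png",cv2.resize(c["frame"][200:300,230:350,::-1],None,fx=6,fy=6,interpolation=cv2.INTER_CUBIC))
s=env.state(); print(s["joints"], R.from_euler("xyz",s["tcp_rot"]).as_matrix().round(3))
E
```

```text
15.75 [621.7  19.4 269.4] [[-43.6 -39.8 269.4]] [-0.1  0.1 -0.5] [ 0.16 -0.1   0.03] 0.599 skF [ 0.1 -0.  -0.5]
[-0.08260484  0.43722796  1.49852362  0.01868033  1.20214232 -2.38256439] [[ 0.005 -0.661  0.75 ]
 [ 0.017  0.75   0.661]
 [-1.     0.009  0.015]]
```

View pics/w7.png

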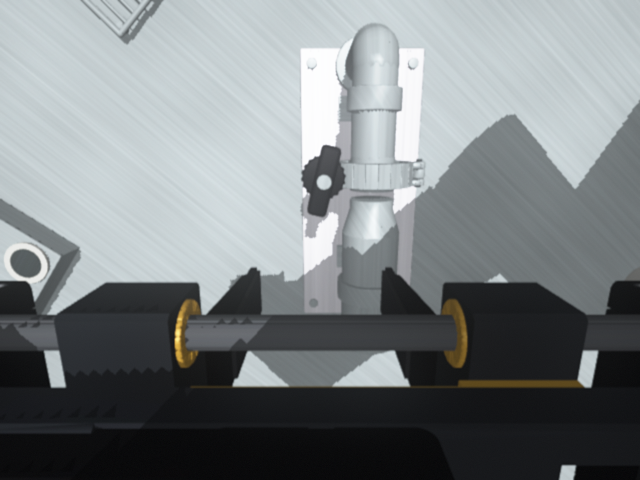

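View pics/s7.png

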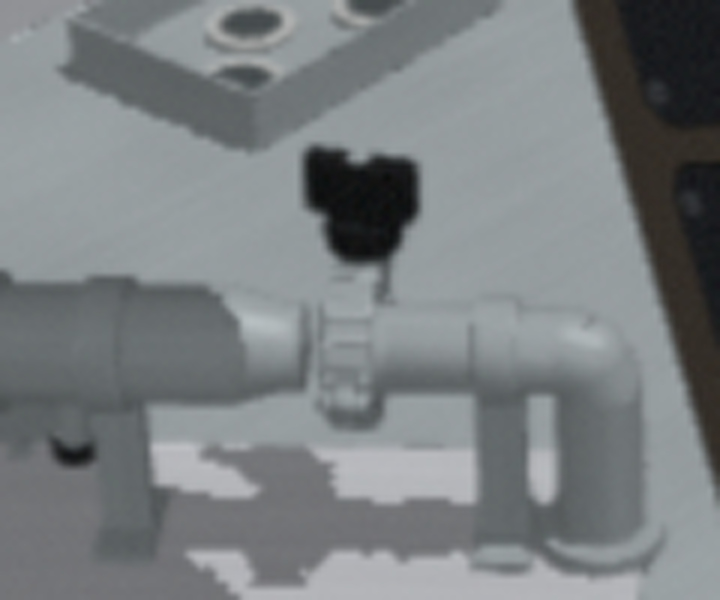

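```bash
python3 - <<'E'
from h import *
c=cam("wrist"); d=np.load("w7.npz"); c["Rm"]=d["Rm"]; c["p"]=d["p"]
im=cv2.imread("pics/w7.png"); cv2.imwrite("pics/w7z.png",cv2.resize(im[135:230,285:370],None,fx=6,fy=6,interpolation=cv2.INTER_CUBIC))
print("dot",toskid(onz(c,324,182,173)))
print(proj(c,toworld([(-43,0,173),(0,0,139),(40,0,105)])).round(1))
E
```

```text
dot [[-41.47036652   0.90700904 173.        ]]
[[321.8 183.3]
 [376.5 178. ]
 [416.7 173.7]]
```

View pics/w7z.png

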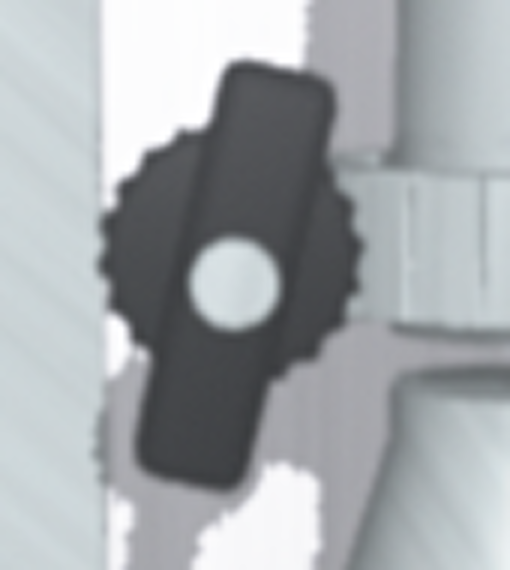

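```bash
python3 - <<'E'
from h import *
c=cam("wrist"); d=np.load("w7.npz"); c["Rm"]=d["Rm"]; c["p"]=d["p"]
A=onz(c,279/6+285,77/6+135,173);B=onz(c,192/6+285,480/6+135,173)
print(A,B,np.linalg.norm(A-B),(A+B)/2,toskid((A+B)/2))
e=(A-B)/np.linalg.norm(A-B); th=np.arctan2(e[1],e[0]); print("bar angle",th)
s=env.state(); M=R.from_euler("xyz",s["tcp_rot"]).as_matrix(); z=M[:,2]; tz=np.arctan2(z[1],z[0]); print("tool z ang",tz)
dy=(th-tz+np.pi/2)%np.pi-np.pi/2; print("turn deg",np.degrees(dy),"units",np.degrees(dy)/6)
t=np.r_[((A+B)/2)[:2],159-18.8]; print("delta",(t-s["eef_pos"])/25, t)
E
```

```text
[569.30736803 -17.49457009 173.        ] [610.56212382   5.56990511 173.        ] 47.264414641944306 [589.93474592  -5.96233249 173.        ] [[-41.40927229   0.79440039 173.        ]]
bar angle -2.631809287029172
tool z ang 0.7232607425087803
turn deg -12.2313526633571 units -2.0385587772261835
delta [-1.27328616 -1.01547391 -5.17470777] [589.93474592  -5.96233249 140.2       ]
```

Call:
apply_moves --pt "-0.6 -0.5 0" --pt "-1.25 -1.02 -0.5" --pt "-1.25 -1.02 -1.5" --pt "-1.25 -1.02 -2.5" --pt "-1.25 -1.02 -3.3" --pt "-1.25 -1.02 -3.3" --pt "-1.25 -1.02 -3.3" --yaw '[-1,-2.04,-2.04,-2.04,-2.04,-2.04,-2.04]' --jaw '[0.2,0.2,0.2,0.2,0.2,0.2,0.2]'

```text
t: 16.82
eef_pos: [590.9, -6.1, 187.9]
tcp_rot: [0.495, 1.553, 1.005]
ft_force: [-1.1, -0.6, 1.0]
opening: 0.403
```

```bash
python3 st.py; python3 - <<'E'
from h import *
c=cam("wrist"); cv2.imwrite("pics/w8.png",c["frame"][:,:,::-1])
E
```

```text
16.825 [590.9  -6.1 187.9] [[-42.2   0.2 187.9]] [-1.1 -0.6  1. ] [ 0.1  -0.14  0.05] 0.403 skF [0.3 1.2 1. ]
```

View pics/w8.png

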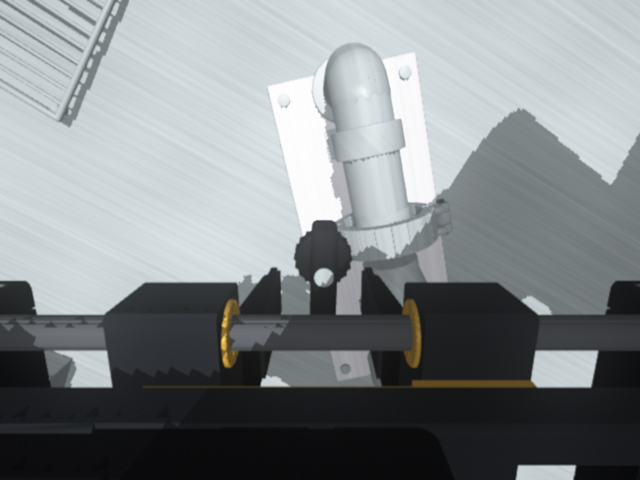

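The bar is aligned (upright in the image) and centred between the fingers at col 322. Next: descend and grip.

Call:
apply_moves --pt "-0.01 0 -0.6" --pt "-0.01 0 -1.2" --pt "-0.01 0 -1.54" --pt "-0.01 0 -1.54" --pt "-0.01 0 -1.54" --pt "-0.01 0 -1.54" --pt "-0.01 0 -1.54" --pt "-0.01 0 -1.54" --yaw '[0,0,0,0,0,0,0,0]' --jaw '[0.2,0.2,0.2,0.2,0.5,1,1,1]'

```text
t: 17.88
eef_pos: [590.6, -5.7, 149.9]
tcp_rot: [0.488, 1.552, 0.997]
ft_force: [-0.9, 2.9, 4.0]
opening: 0.148
```

```bash
python3 st.py; python3 - <<'E'
from h import *
s=env.state(); M=R.from_euler("xyz",s["tcp_rot"]).as_matrix(); print(M.round(3),s["joints"])
c=cam("wrist"); cv2.imwrite("pics/w9.png",c["frame"][:,:,::-1])
E
```

```text
17.875 [590.6  -5.7 149.9] [[-4.170e+01  1.000e-01  1.499e+02]] [-0.9  2.9  4. ] [ 0.86  0.26 -0.13] 0.148 skF [ 2.7 -1.3  4. ]
[[ 0.01  -0.487  0.873]
 [ 0.016  0.873  0.487]
 [-1.     0.009  0.017]] [-0.1294299   0.51060698  1.72310747  0.0219516   0.89981652 -2.22294277]
```

View pics/w9.png

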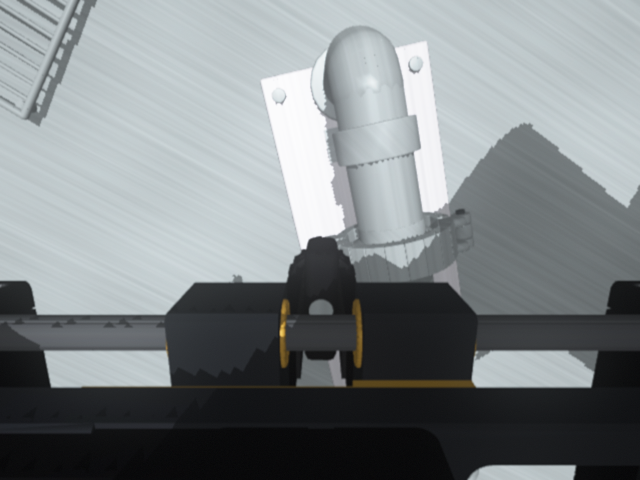

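```bash
cat > tn.py <<'E'
from h import *
s=env.state(); M=R.from_euler("xyz",s["tcp_rot"]).as_matrix(); y=np.arctan2(M[1,2],M[0,2])
p=s["eef_pos"]; F=s["ft_force"]
print("t",round(s["t"],2),"turn",round(0.5090-y,3),"Mz",s["moment"][2].round(3),"M",s["moment"].round(2),"F",F.round(1),"p",p.round(1),"q6",s["joints"][5].round(3),"tau6",s["tau"][5].round(2),"op",round(s["opening"],3))
E
python3 tn.py
```

```text
t 17.93 turn -0.0 Mz -0.148 M [ 0.99  0.35 -0.15] F [-2.2  3.8  4.6] p [590.6  -5.7 149.9] q6 -2.223 tau6 -0.17 op 0.143
```

Call:
apply_moves --pt "0 0 0" --pt "0 0 0" --pt "0 0 0" --pt "0 0 0" --pt "0 0 0" --yaw '[-0.8,-1.6,-2.4,-3.2,-4]' --jaw '[1,1,1,1,1]'

```text
t: 18.55
eef_pos: [590.6, -5.9, 150.0]
tcp_rot: [0.465, 1.552, 0.554]
ft_force: [-1.9, 0.3, 2.1]
opening: 0.141
```

```bash
python3 tn.py
```

```text
t 18.55 turn 0.421 Mz 0.204 M [0.2  0.21 0.2 ] F [-1.9  0.3  2.1] p [590.6  -5.9 150. ] q6 -1.796 tau6 -0.92 op 0.141
```

Call:
apply_moves --pt "0 0 0" --pt "0 0 0" --yaw '[-0.8,-1.6]' --jaw '[1,1]'

```text
t: 18.8
eef_pos: [590.5, -6.1, 150.0]
tcp_rot: [0.443, 1.553, 0.361]
ft_force: [-0.6, 0.4, 1.7]
opening: 0.145
```

```bash
python3 tn.py
```

```text
t 18.8 turn 0.59 Mz 0.177 M [0.18 0.24 0.18] F [-0.6  0.4  1.7] p [590.5  -6.1 150. ] q6 -1.623 tau6 -0.91 op 0.145
```

Call:
apply_moves --pt "0 0 0" --pt "0 0 0" --yaw '[-0.4,-0.8]' --jaw '[1,1]'

```text
t: 19.05
eef_pos: [590.4, -6.2, 150.0]
tcp_rot: [0.424, 1.553, 0.258]
ft_force: [-0.6, 1.3, 1.3]
opening: 0.146
```

```bash
python3 tn.py
```

```text
t 19.05 turn 0.675 Mz 0.218 M [0.3  0.14 0.22] F [-0.6  1.3  1.3] p [590.4  -6.2 150. ] q6 -1.536 tau6 -0.34 op 0.146
```

Call:
apply_moves --pt "0 0 0" --pt "0 0 0" --yaw '[-0.4,-0.8]' --jaw '[1,1]'

```text
t: 19.3
eef_pos: [590.4, -6.3, 150.0]
tcp_rot: [0.406, 1.553, 0.156]
ft_force: [0.4, 1.3, 1.7]
opening: 0.145
```

```bash
python3 tn.py
```

```text
t 19.3 turn 0.759 Mz 0.248 M [0.36 0.19 0.25] F [0.4 1.3 1.7] p [590.4  -6.3 150. ] q6 -1.449 tau6 -0.36 op 0.145
```

Call:
apply_moves --pt "0 0 0" --pt "0 0 0" --yaw '[-0.4,-0.8]' --jaw '[1,1]'

```text
t: 19.55
eef_pos: [590.3, -6.4, 149.9]
tcp_rot: [0.392, 1.553, 0.057]
ft_force: [0.1, 1.3, 1.8]
opening: 0.145
```

```bash
python3 tn.py
```

```text
t 19.55 turn 0.844 Mz 0.185 M [0.38 0.24 0.19] F [0.1 1.3 1.8] p [590.3  -6.4 149.9] q6 -1.363 tau6 -0.36 op 0.145
```

Call:
apply_moves --pt "0 0 0" --pt "0 0 0" --yaw '[-0.4,-0.8]' --jaw '[1,1]'

```text
t: 19.8
eef_pos: [590.3, -6.4, 150.0]
tcp_rot: [0.371, 1.553, -0.048]
ft_force: [-0.9, 0.9, 0.8]
opening: 0.143
```

```bash
python3 tn.py
```

```text
t 19.8 turn 0.928 Mz 0.154 M [0.44 0.19 0.15] F [-0.9  0.9  0.8] p [590.3  -6.4 150. ] q6 -1.276 tau6 -0.36 op 0.143
```

Call:
apply_moves --pt "0 0 0" --pt "0 0 0" --yaw '[-0.4,-0.8]' --jaw '[1,1]'

```text
t: 20.05
eef_pos: [590.2, -6.5, 150.0]
tcp_rot: [0.356, 1.553, -0.148]
ft_force: [-0.3, 0.3, 1.3]
opening: 0.145
```

```bash
python3 tn.py
```

```text
t 20.05 turn 1.013 Mz 0.238 M [0.43 0.13 0.24] F [-0.3  0.3  1.3] p [590.2  -6.5 150. ] q6 -1.189 tau6 -0.36 op 0.145
```

Call:
apply_moves --pt "0 0 0" --pt "0 0 0" --yaw '[-0.4,-0.8]' --jaw '[1,1]'

```text
t: 20.3
eef_pos: [590.1, -6.5, 150.0]
tcp_rot: [0.337, 1.554, -0.252]
ft_force: [-0.8, 0.7, 2.1]
opening: 0.144
```

```bash
python3 tn.py
```

```text
t 20.3 turn 1.097 Mz 0.226 M [0.37 0.13 0.23] F [-0.8  0.7  2.1] p [590.1  -6.5 150. ] q6 -1.102 tau6 -0.35 op 0.144
```

Call:
apply_moves --pt "0 0 0" --pt "0 0 0" --yaw '[-0.4,-0.8]' --jaw '[1,1]'

```text
t: 20.55
eef_pos: [590.1, -6.5, 150.0]
tcp_rot: [0.319, 1.554, -0.354]
ft_force: [-0.7, 1.4, 1.0]
opening: 0.145
```

```bash
python3 tn.py
```

```text
t 20.55 turn 1.182 Mz 0.184 M [0.4  0.21 0.18] F [-0.7  1.4  1. ] p [590.1  -6.5 150. ] q6 -1.016 tau6 -0.35 op 0.145
```

Call:
apply_moves --pt "0 0 0" --pt "0 0 0" --yaw '[-0.4,-0.8]' --jaw '[1,1]'

```text
t: 20.8
eef_pos: [590.0, -6.5, 150.0]
tcp_rot: [0.301, 1.554, -0.456]
ft_force: [-1.4, 2.0, 1.7]
opening: 0.143
```

```bash
python3 tn.py
```

```text
t 20.8 turn 1.267 Mz 0.187 M [0.43 0.19 0.19] F [-1.4  2.   1.7] p [590.   -6.5 150. ] q6 -0.929 tau6 -0.35 op 0.143
```

Call:
apply_moves --pt "0 0 0" --pt "0 0 0" --yaw '[-0.4,-0.8]' --jaw '[1,1]'

```text
t: 21.05
eef_pos: [589.9, -6.6, 150.0]
tcp_rot: [0.277, 1.554, -0.565]
ft_force: [-0.2, 1.3, 1.5]
opening: 0.145
```

```bash
python3 tn.py
```

```text
t 21.05 turn 1.351 Mz 0.367 M [0.4  0.26 0.37] F [-0.2  1.3  1.5] p [589.9  -6.6 150. ] q6 -0.843 tau6 -0.15 op 0.145
```

Torque is now climbing, so the nut has seated somewhere between 1.21 and 1.27 rad. Smaller steps from here.

Call:
apply_moves --pt "0 0 0" --pt "0 0 0" --yaw '[-0.3,-0.6]' --jaw '[1,1]'

```text
t: 21.3
eef_pos: [589.8, -6.6, 150.0]
tcp_rot: [0.264, 1.554, -0.641]
ft_force: [-1.3, 1.5, 0.9]
opening: 0.146
```

```bash
python3 tn.py
```

```text
t 21.3 turn 1.415 Mz 0.293 M [0.4  0.23 0.29] F [-1.3  1.5  0.9] p [589.8  -6.6 150. ] q6 -0.778 tau6 -0.09 op 0.146
```

Call:
apply_moves --pt "0 0 0" --pt "0 0 0" --yaw '[-0.3,-0.6]' --jaw '[1,1]'

```text
t: 21.55
eef_pos: [589.8, -6.6, 149.9]
tcp_rot: [0.261, 1.554, -0.709]
ft_force: [-1.1, 1.2, 1.3]
opening: 0.148
```

```bash
python3 tn.py
```

```text
t 21.55 turn 1.48 Mz 0.107 M [0.37 0.24 0.11] F [-1.1  1.2  1.3] p [589.8  -6.6 149.9] q6 -0.711 tau6 -0.34 op 0.148
```

Call:
apply_moves --pt "0 0 0" --pt "0 0 0" --yaw '[-0.3,-0.6]' --jaw '[1,1]'

```text
t: 21.8
eef_pos: [589.7, -6.7, 149.9]
tcp_rot: [0.263, 1.554, -0.773]
ft_force: [-2.1, -0.1, 1.6]
opening: 0.143
```

```bash
python3 tn.py
```

```text
t 21.8 turn 1.545 Mz -0.171 M [ 0.27  0.23 -0.17] F [-2.1 -0.1  1.6] p [589.7  -6.7 149.9] q6 -0.645 tau6 -0.55 op 0.143
```

Call:
apply_moves --pt "0 0 0" --pt "0 0 0" --yaw '[-0.3,-0.6]' --jaw '[1,1]'

```text
t: 22.05
eef_pos: [589.7, -6.6, 150.0]
tcp_rot: [0.264, 1.554, -0.837]
ft_force: [-2.2, -0.3, 0.9]
opening: 0.152
```

```bash
python3 tn.py
```

```text
t 22.05 turn 1.61 Mz -0.089 M [ 0.33  0.33 -0.09] F [-2.2 -0.3  0.9] p [589.7  -6.6 150. ] q6 -0.579 tau6 -0.51 op 0.152
```

Call:
apply_moves --pt "0 0 0" --pt "0 0 0" --pt "0 0 0" --pt "0 0 0" --pt "0 0 0" --pt "0 0 0" --pt "0 0 0" --yaw '[-0.2,-0.2,-0.2,-0.2,-0.2,-0.2,-0.2]' --jaw '[1,1,0.4,0.2,0.2,0.2,0.2]'

```text
t: 22.92
eef_pos: [589.7, -6.7, 150.0]
tcp_rot: [0.265, 1.554, -0.857]
ft_force: [0.0, 0.7, -0.8]
opening: 0.4
```

```bash
python3 tn.py
```

```text
t 22.93 turn 1.631 Mz 0.007 M [-0.02 -0.1   0.01] F [ 0.   0.7 -0.8] p [589.7  -6.7 150. ] q6 -0.558 tau6 -0.0 op 0.4
```

Call:
apply_moves --pt "0 0 0.6" --pt "0 0 1.4" --pt "0 0 2.6" --pt "0 0 4" --pt "0.4 -0.7 4.8" --pt "0.7 -1.45 4.8" --pt "0.7 -1.45 4.8" --pt "0.7 -1.45 4.8" --yaw '[0,0,0,0,0,0,0,0]' --jaw '[0.2,0.2,0.2,0.2,0.2,0.2,0.2,0.2]'

```text
t: 23.92
eef_pos: [606.7, -42.8, 268.8]
tcp_rot: [0.182, 1.556, -0.94]
ft_force: [-0.3, -0.0, -0.1]
opening: 0.398
```

```bash
python3 tn.py; python3 - <<'E'
from h import *
c=cam("wrist"); np.savez("wa.npz",Rm=c["Rm"],p=c["p"]); cv2.imwrite("pics/wa.png",c["frame"][:,:,::-1])
print(proj(c,toworld([(-43,0,173)])))
c=cam("side"); cv2.imwrite("pics/sa.png",cv2.resize(c["frame"][200:300,230:350,::-1],None,fx=6,fy=6,interpolation=cv2.INTER_CUBIC))
c=cam("top"); cv2.imwrite("pics/ta.png",c["frame"][:,:,::-1])
E
```

```text
t 23.93 turn 1.632 Mz -0.009 M [ 0.01 -0.15 -0.01] F [-0.3 -0.  -0.1] p [606.7 -42.8 268.8] q6 -0.618 tau6 -0.02 op 0.398
[[322.83595917 182.4455079 ]]
```

View pics/wa.png

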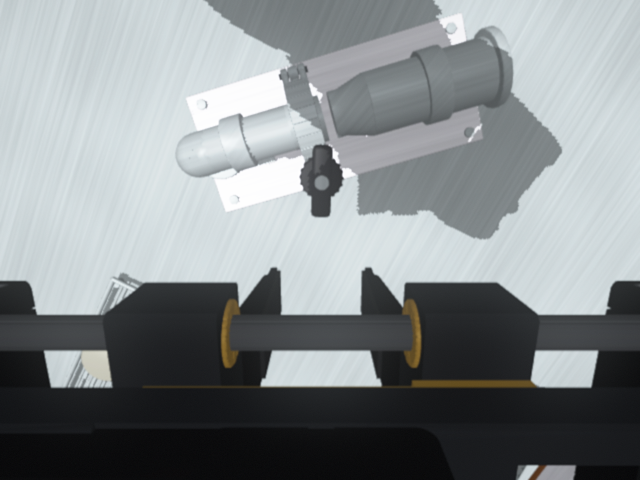

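View pics/sa.png

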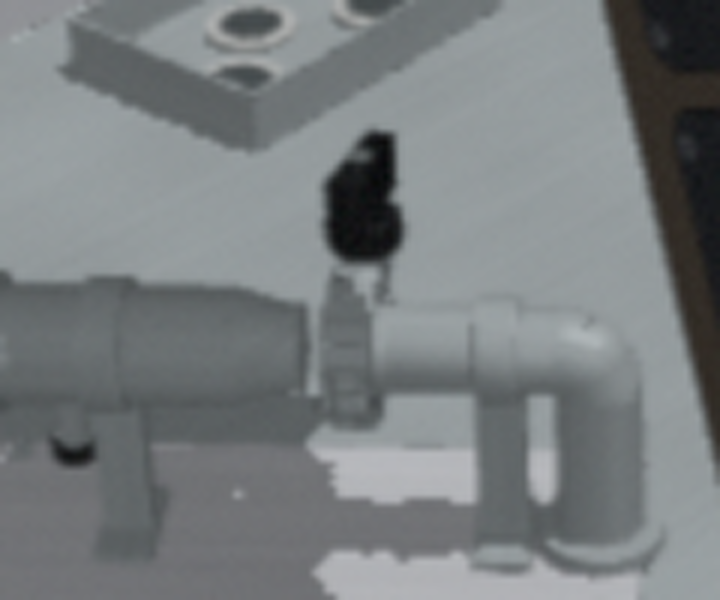

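View pics/ta.png

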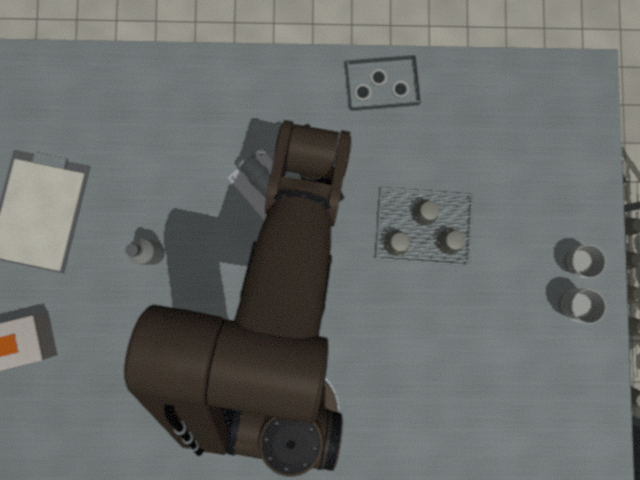

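The wrist view shows the bolt upright (bar centre at (321,181), predicted (323,182)) and the bar in line with the gripper. The side view shows the jaw still down, with its top at zoomed row 268. In the top view the cheeses and bottle haven't moved. Handing in.

```bash
python3 -c "
from cell import env
print(env.job_done())"
```

```text
the job is handed in; nothing more can be done
None
```

I closed the jaw, swung the bolt up into the fork, turned the torque knob clockwise through one click, let go and handed the job in at about 24 s.

- **Jaw:** I pressed it shut along its arc, never seeing more than about 15 N. A second press met a dead stop at z≈138.4 mm, against 139 expected when shut. On the first press the fingertip slid a little off the ring, and the wrist view of the fork could not settle whether it was fully shut, so the dead stop and the side view decided it.
- **Bolt:** I pushed it up along its arc until it would move no further, at about 10 N. Afterwards the wrist camera showed it upright, within about 2 mm of where it should stand.
- **Knob:** It ran free at about 0.2 N m and the nut seated at about 1.2 rad. The torque then rose to about 0.37 N m in the readings, dropped to −0.17 and returned towards zero. I stopped at 1.63 rad, roughly 0.43 rad of slip, which is near the next notch and well short of the second crest at 0.67 rad. That slip figure rests on an estimated seating angle, so it is good to a few hundredths of a radian.
- **Last checks:** The gripper is clear of everything with no force on it, the jaw is down, and the cheeses and bottle have not moved. No final check failed.

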